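# Turn over the leaf of the patch case

## Task

The wide see-through leaf of the patch case stands ajar over the large tyre patches. With your fingertips, without pinching or gripping it, gently push that leaf over its spine and down until it lies fully flat on the other half of the case, then take your hand away. Leave the narrow leaf shut and do not disturb any of the things lying around.

Things in the scene. Friction and masses are not known exactly. Their poses are not given: they have to be found in the camera images.
- case: White plastic double tray, fixed to the shelf, 190 mm along its x by 188 mm along its y, walls 29 mm high; yaw varies. Origin: centre of its underside, z up. The spine lies along its x at y = 0, hinge axis 32 mm above the underside. Two see-through leaves with grey frames turn on this spine; shut they cover the +y tray, turned over they lie on the -y tray.
- wide_leaf (a joint): Turn of the wide leaf, rad: 0 = flat over the +y tray (large patches), 1.57 = upright, 3.14 = flat over the -y tray (its stop, rigid; upper face then 34 mm above the shelf). Starts ajar, 0.55 to 0.95. Stiff hinge (about 0.04 N m of friction): the leaf stays at whatever angle it is left, so it must be pushed all the way down.
- wide_edge (a point): Middle of the wide leaf's free edge, 100 mm from the hinge axis, half way through its thickness. Axes: x along the spine as the case's x, y from spine to free edge, z out of the face on top at joint value 0. While the leaf is low, a purely level push on this edge may jam by friction: push up as well along the edge's arc, or lean the fingertip in under it.
- wide_mid (a point): Middle of the wide leaf, 53 mm from the hinge axis, axes as wide_edge. The leaf is a rigid flat plate, 110 mm along the spine, 4 mm thick, from 6 to 100 mm from the hinge axis (6 mm beyond the tray wall), about 40 g, the middle of its length at x = -36 mm of the case.
- narrow_leaf (a joint): Turn of the narrow leaf about the same spine, rad: 0 = shut flat over the +y tray. A like plate 64 mm along the spine, centred at x = +58 mm of the case, 9 mm from the wide leaf's side; it starts almost shut (0 to 0.06) and is to be left so.
- narrow_edge (a point): Middle of the narrow leaf's free edge, 100 mm from the hinge axis.
- stem_a: A steel valve stem standing upright on its flange, 22 mm wide and 44 mm high, origin at the centre of its underside; stands beyond the case's -x end. Bystander.
- stem_b: A second, equal valve stem standing beyond the case's -x end. Bystander.
- gauge: Grey plastic tire gauge lying flat, 148 mm by 20 mm, 16 mm high, beyond the case's +x end; origin on its underside, long axis x. Bystander.
- rasp: Blue metal rasp with wooden handle, 195 mm long, 24 mm wide, 18 mm high, lying along the case's -y side; origin on its underside, long axis x. Bystander.
- tin: Round low metal tin, 60 mm wide, 26 mm high, off the case's +y side near the narrow leaf; origin at the centre of its underside. Bystander.
- pump: Silver hand pump lying flat at the robot's right, about 320 mm long, 36 mm high, its handle 100 mm wide; origin on its underside, long axis x. Bystander.
- lever: Steel tyre lever lying flat at the robot's left, 216 mm by 22 mm, 9 mm high; origin on its underside, long axis x. Bystander.

How it is judged:
By the outcome, as a careful person would: the job done as asked, in the order asked, and still so for the second after the job is handed in, with the robot touching nothing.
It also fails if it takes over 40 s, if anything falls off the work surface, if the arm or the gripper's body presses on something with over 40 N, if the wrist force passes 120 N, or if a joint passes its speed limit or range.

## Robot

A 6-joint arm with a two-finger parallel gripper is mounted at the origin on the work surface. World frame = base frame: x ahead of the robot, y to its left, z up, the work surface at z = 0. Lengths are in m, angles in degrees, forces in N, time in s.
With the tool pointing down it reaches from about 0.3 to 0.75 m from the base axis. Payload 8.5 kg.
Tool frame: the origin (TCP) lies on the centre line of the jaws, within the pads' length; the fingertips stand env.tcp_to_tips ahead of it and the grasp point (between the pads) lies 8 mm behind it (env.tcp_to_tips is the distance from the TCP to the fingertips, in m); z points along the fingers, y is the direction in which the jaws open and shut (so a half turn about z gives the same grasp; the last joint's range is limited). The gripper opens to 85 mm and grips with 20 to 120 N. Pads are 22 mm wide; open, the fingers measure 114 mm over their backs; the gripper's body (76 mm by 85 mm) begins 54 mm behind the grasp point. The pads swing forward as they close: fully open they stand 13 mm farther back than shut.
Start: joints at [-83.726, 21.807, 74.336, -0, 83.858, -12.336], TCP at [0.176, -0.521, 0.209] pointing down, gripper open.
Joint ranges: [-178.18, 178.18], [-50.72, 133.34], [12.68, 142.11], [-81.47, 261.47], [9.98, 163.14], [-165.26, 165.26]. Speed limits (degrees/s): [136.94, 136.94, 180, 180, 180, 180].

## Interface

Orientations are given as a 3x3 rotation matrix whose columns are the frame's x, y, z axes.
In Python, from rig import env gives the robot as it stands. The module is installed in compiled form; this text tells all that it offers.
- The arm moves only by the tool carry_out, never from a script. Its argument "rows" is a list of rows, each an object of numbers: "tx", "ty", "tz": the shift along the tool's x, y, z in cm; "yaw": the turn about the tool's z in rad. In form: [{"tx": .., "ty": .., "tz": .., "yaw": ..}, ...]. A call has 1 to 12 rows; each row shifts and turns the pose as measured when the row begins, along the tool's axes as they then stand; what a row does not reach is not made up. A row lasts 1/10 s, in which the tool goes at most 50 mm and 8.59 degrees, less where a joint would pass 70% of its speed; a pose out of reach is approached as far as the arm can. A call is refused whole if a number of a shift passes 5 or a number of a turn 0.15, either way. A call with a gripper value outside its range is refused whole. "jaw" is the closure, from -1 (fully open) to 1 (shut), set as the call begins (left out, the last holds). The fingers move at their own pace and stop on an object; "squeeze" is the grip in N (left out, the last holds). Time passes only in rows, so rows that do not move let the fingers close. It gives the time, the measured TCP pose, the force and the opening at its end, in the units of the state.
- env.observe(): the state, without advancing time (a new reading comes with each control period).
- env.get_image(name): name is "scene" or "side" or "wrist"; returns the picture (384x512x3 uint8, red, green, blue); there is no depth.
- env.camera_params(name): a dict with "vertical_fov" (degrees; the focal length in pixels is half the picture's height over the tangent of half this angle, whatever the lens; pixels are square), "cx", "cy" (the principal point, pixels), "k1" (the pictures are not rectified: a ray, as slopes to the right and down, at radius r is drawn at 1 + k1 r^2 times it, then the intrinsics apply), "view" (4x4, takes a point from world to camera coordinates). Camera axes: x right, y up, looking along -z (the intrinsics and any distortion apply to the point x, -y, -z); pixel columns grow to the right and rows downward; lengths in m; the calibration is good to about 2 mm. A picture is of the moment at which its call begins: read the wrist's pose just before it. camera_params takes no time and is no camera call; for the wrist camera it gives the pose at the moment of the call.
- env.close_job(): hands the job in, once; it reports no verdict.
The state is a dict: "time_s": time; "q": joint angles; "qvel": joint speeds; "joint_efforts": joint torques, N m; "position": TCP position; "tool_rot": TCP orientation; "ft_force": force on the tool from outside, world axes, zero at the start; "wrist_torque": the same for the moment, N m; "grip_width": finger opening in m.
Only numpy, scipy, OpenCV 4.12 (cv2) and the standard library are available. Lean on these libraries where they do the work, as an engineer would, in place of code of your own. Each camera call takes 0.05 s, during which the arm holds its last target. There are 200 camera calls.

## Working session

There is one attempt and no reset: what is moved stays moved. The work goes in short steps, Python scripts to look and compute and a tool call to move; the robot and the scene stay as the last step left them, time stands still between calls to the robot, and variables do not carry over. Pictures are saved under pics/ and viewed, about 8 in all and at most 12, crops included, and the job is handed in when it is done.

Besides the shell and the picture viewer there is one more tool, called after "Emit:" by a JSON object that holds its "method" and its "body", one argument or row to a line. carry_out: Moves the arm, as the interface text tells. Its arguments: {"type":"object","properties":{"rows":{"type":"array","items":{"type":"object","properties":{"tx":{"type":"number"},"ty":{"type":"number"},"tz":{"type":"number"},"yaw":{"type":"number"}}}},"jaw":{"type":"number"},"squeeze":{"type":"number"}},"required":["rows"]}

```bash
mkdir -p pics; cat > h.py <<'E'
import numpy as np, cv2
from rig import env
def K(n):
    p=env.camera_params(n); f=192/np.tan(np.radians(p['vertical_fov'])/2)
    return p,f,np.array(p['view'])
def ray(n,u,v,pp=None):
    p,f,V=pp or K(n)
    M=np.array([[f,0,p['cx']],[0,f,p['cy']],[0,0,1.]])
    s=cv2.undistortPoints(np.array([[[u,v]]],float),M,np.array([p['k1'],0,0,0.]))[0,0]
    d=V[:3,:3].T@np.array([s[0],-s[1],-1]); c=-V[:3,:3].T@V[:3,3]
    return c,d/np.linalg.norm(d)
def onz(n,u,v,z,pp=None):
    c,d=ray(n,u,v,pp); return c+d*(z-c[2])/d[2]
def tri(n1,a,n2,b):
    c1,d1=ray(n1,*a);c2,d2=ray(n2,*b)
    t=np.linalg.lstsq(np.c_[d1,-d2],c2-c1,rcond=None)[0]
    p,q=c1+t[0]*d1,c2+t[1]*d2
    return (p+q)/2,np.linalg.norm(p-q)
def proj(n,X,pp=None):
    p,f,V=pp or K(n); x=V[:3,:3]@np.array(X)+V[:3,3]; s=np.array([x[0],-x[1]])/-x[2]
    s=s*(1+p['k1']*(s@s)); return s*f+[p['cx'],p['cy']]
def save(n,fn):
    im=env.get_image(n); cv2.imwrite('pics/raw_'+fn,im[:,:,::-1]); return im[:,:,::-1].copy()
E
python3 - <<'E'
from h import *
a=save('scene','s1.png');b=save('side','d1.png')
for n,i in(('s',a),('d',b)): cv2.imwrite(f'pics/{n}1.png',cv2.resize(i,(800,600),interpolation=cv2.INTER_CUBIC))
for n in('scene','side','wrist'): print(n,{k:np.round(v,3) for k,v in env.camera_params(n).items()})
print(env.tcp_to_tips,env.observe())
E
```

```text
scene {'vertical_fov': np.float64(54.866), 'cx': np.float64(250.7), 'cy': np.float64(193.747), 'k1': np.float64(0.005), 'view': array([[-0.031,  0.999,  0.012,  0.007],
       [-0.615, -0.028,  0.788,  0.301],
       [ 0.788,  0.017,  0.616, -1.535],
       [ 0.   ,  0.   ,  0.   ,  1.   ]])}
side {'vertical_fov': np.float64(51.806), 'cx': np.float64(253.264), 'cy': np.float64(188.542), 'k1': np.float64(-0.075), 'view': array([[ 0.99 , -0.141,  0.007, -0.552],
       [ 0.069,  0.524,  0.849, -0.082],
       [-0.124, -0.84 ,  0.528, -1.071],
       [ 0.   ,  0.   ,  0.   ,  1.   ]])}
wrist {'vertical_fov': np.float64(68.255), 'cx': np.float64(257.493), 'cy': np.float64(195.839), 'k1': np.float64(-0.04), 'view': array([[ 0.32 , -0.948, -0.002, -0.549],
       [ 0.908,  0.307, -0.287,  0.038],
       [ 0.272,  0.089,  0.958, -0.38 ],
       [ 0.   ,  0.   ,  0.   ,  1.   ]])}
0.011 {'time_s': 0.1, 'q': array([-8.37249540e+01,  2.18374310e+01,  7.43799259e+01, -1.55516443e-04,
        8.38572652e+01, -1.23386993e+01]), 'qvel': array([ 0.13937876, -0.03970707, -0.06632293,  0.04170513, -0.04522075,
       -0.01071083]), 'joint_efforts': array([ 3.51695293e-03, -4.49221873e+01, -2.31654149e+01, -1.50005126e-04,
        3.63717474e-03, -3.19156209e-05]), 'position': array([ 0.17549062, -0.52094437,  0.20837357]), 'tool_rot': array([[ 9.47691791e-01,  3.19186855e-01, -1.45036865e-04],
       [ 3.19186769e-01, -9.47690947e-01,  1.29430371e-03],
       [ 2.75674608e-04, -1.27289485e-03, -9.99999152e-01]]), 'ft_force': array([1.22923867, 0.71848422, 0.32227627]), 'wrist_torque': array([-0.06099046, -0.01542222,  0.00852016]), 'grip_width': 0.08503601000439487}
```

View pics/s1.png

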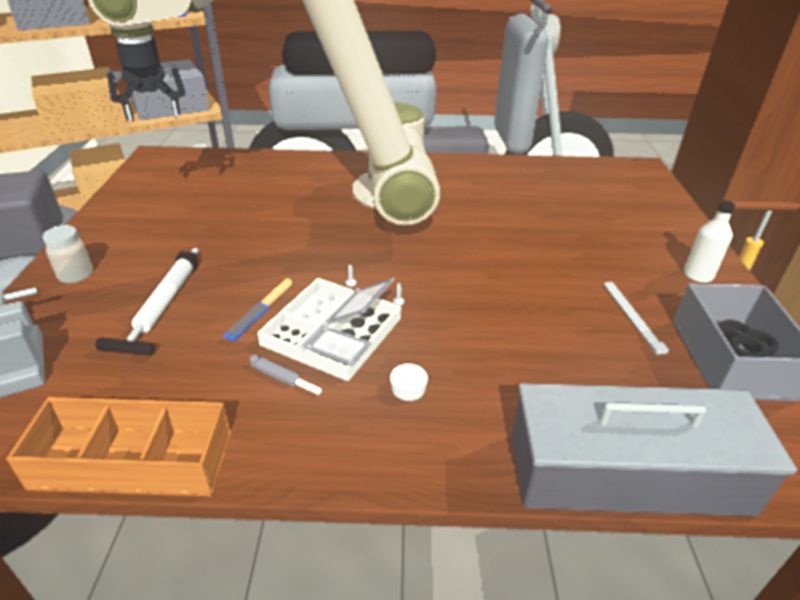

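View pics/d1.png

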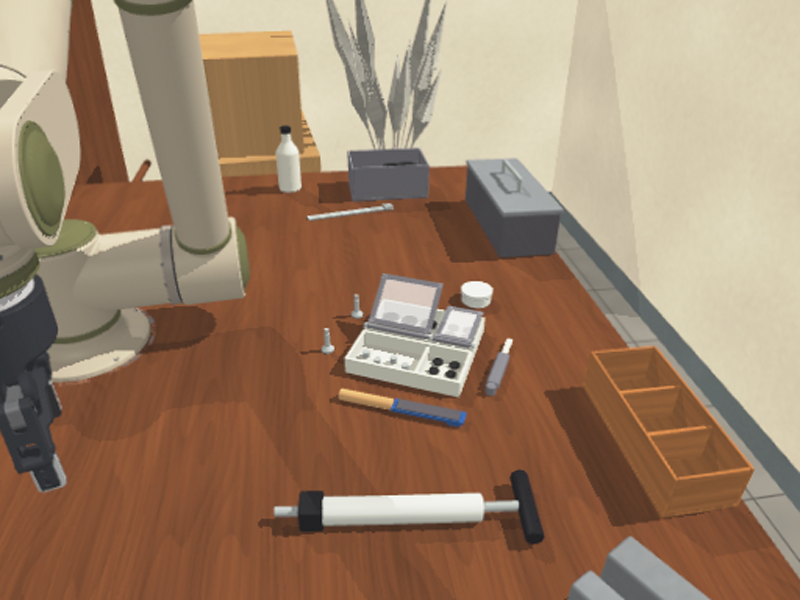

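The scene view shows the case at about (330,327) of 800x600, with the leaf ajar at (365,300), the stems at (350,275) and (398,293), the tin at (408,382), and the rasp and gauge on the left. The side view shows the leaf at (405,303) and the case at (415,345). I'll crop in closer to pick corners.

```bash
python3 - <<'E'
import cv2,numpy as np
a=cv2.imread('pics/raw_s1.png')[160:260,140:280]; b=cv2.imread('pics/raw_d1.png')[165:285,205:345]
A=cv2.resize(a,None,fx=5.6,fy=5.6,interpolation=cv2.INTER_CUBIC);B=cv2.resize(b,None,fx=5,fy=5,interpolation=cv2.INTER_CUBIC)
cv2.imwrite('pics/s2.png',A);cv2.imwrite('pics/d2.png',B)
E
```

```text
(no output)
```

View pics/s2.png

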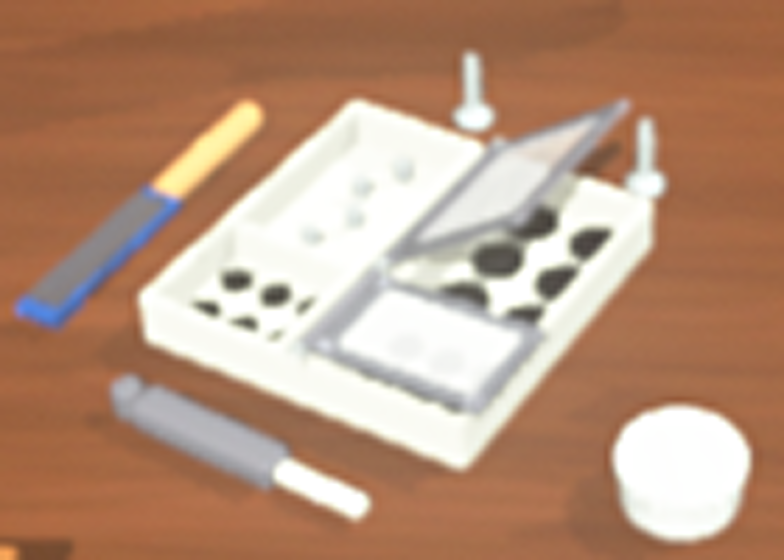

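View pics/d2.png

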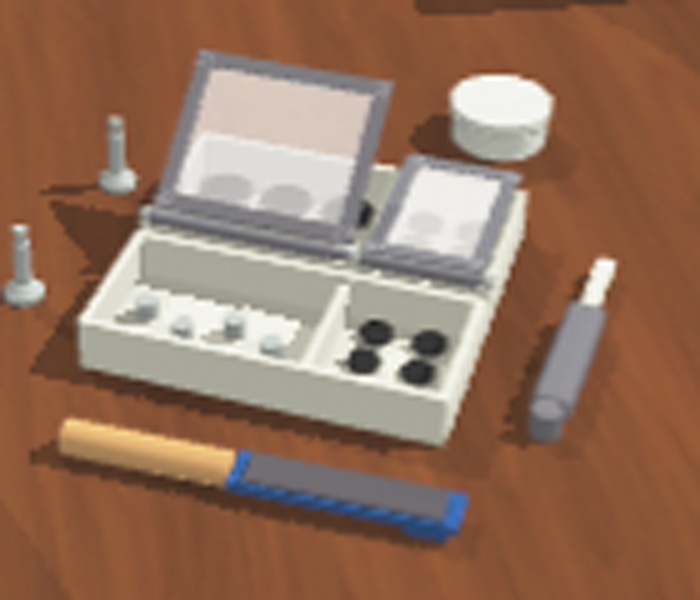

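The crops show the tray's rim corners, and the leaf's free edge runs from (203,53) to (392,87) in the side crop. Next I'll fit the case pose and the leaf angle.

```bash
cat > fit.py <<'E'
from h import *
S=lambda u,v:((u+.5)/5.6-.5+140,(v+.5)/5.6-.5+160)
D=lambda u,v:((u+.5)/5-.5+205,(v+.5)/5-.5+165)
obs=[(-1,-1,'scene',S(360,101)),(-1,1,'scene',S(654,204)),(1,-1,'scene',S(143,300)),(1,1,'scene',S(463,432)),
(-1,-1,'side',D(80,325)),(1,-1,'side',D(447,403)),(1,1,'side',D(526,190))]
P=[];Q=[]
for sx,sy,n,uv in obs:
    p=onz(n,*uv,.029); P.append(p[:2]);Q.append([sx*.095,sy*.094])
P=np.array(P);Q=np.array(Q)
pc=P.mean(0);qc=Q.mean(0);A=(Q-qc);B=(P-pc)
th=np.arctan2((A[:,0]*B[:,1]-A[:,1]*B[:,0]).sum(),(A*B).sum())
R=np.array([[np.cos(th),-np.sin(th)],[np.sin(th),np.cos(th)]]);t=pc-R@qc
E
python3 - <<'E'
from fit import *
print('yaw',np.degrees(th),'c',t,'\nres mm',np.round(1e3*((P-t)@R-Q),1).tolist())
loc=lambda p:np.r_[R.T@(p[:2]-t),p[2]]
# free edge -x corner triangulated
p,e=tri('scene',S(627,102),'side',D(203,53)); print('tri',loc(p)*1e3,e*1e3)
# leaf angle from side ray of top corners on plane x_local const
for uv,x in((D(203,53),-.091),(D(392,87),.019)):
    c,d=ray('side',*uv); cl,dl=loc(c),np.r_[R.T@d[:2],d[2]]
    k=(x-cl[0])/dl[0]; q=cl+k*dl
    # intersect with circle: use (y,z) ray for r=.1
    f=lambda k:np.hypot((cl+k*dl)[1],(cl+k*dl)[2]-.032)
    a=dl[1]**2+dl[2]**2;b=2*(cl[1]*dl[1]+(cl[2]-.032)*dl[2]);cc=cl[1]**2+(cl[2]-.032)**2-.01**1*0-.1**2
    for k in np.roots([a,b,cc]):
        q=cl+k*dl; print(np.round(1e3*q.real,1),np.arctan2(q[2].real-.032,q[1].real))
for n,z,uv in(('stem_a top',.044,S(470,55)),('stem_b top',.044,S(645,122)),('tin',.026,S(680,440))):
    print(n,onz('scene',*uv,z),loc(onz('scene',*uv,z)))
print('leaf mid hinge world',R@[-.036,0]+t)
E
```

```text
yaw -26.360592515097064 c [ 0.58041207 -0.10132258] 
res mm [[-3.5, 0.4], [-0.8, 0.1], [0.4, 1.3], [3.0, 1.0], [1.6, -2.2], [-0.2, -2.2], [-0.4, 1.7]]
tri [-89.89650608  79.31855326  92.31469531] 2.6533172430022165
[-89.9  81.6  89.8] 0.6166175763296334
[-66.2  14.2 131. ] 1.4281863200193945
[18.3 82.8 88.1] 0.5954394338770982
[ 34.6  12.3 131.2] 1.4477418464461982
stem_a top [ 0.42386678 -0.08136785  0.044     ] [-0.14912757 -0.0516293   0.044     ]
stem_b top [0.48370479 0.0192801  0.044     ] [-0.14020128  0.06512222  0.044     ]
tin [0.70828992 0.04076727 0.026     ] [0.05149017 0.18409517 0.026     ]
leaf mid hinge world [ 0.54815545 -0.0853379 ]
```

The fit gives case yaw about -26.4° and centre (0.580, -0.101), with corner residuals of 3.5 mm or less. The leaf angle is about 0.61. I'll turn tool x to the case's +y, shut the jaws, and go behind the free edge.

Emit:
{"method": "carry_out", "body": {
  "jaw": 1,
  "squeeze": 20,
  "rows": [
    {"tz":-1,"yaw":-0.131},
    {"tz":-1,"yaw":-0.131},
    {"tz":-1,"yaw":-0.131},
    {"tz":-1,"yaw":-0.131},
    {"yaw":-0.131},
    {"yaw":-0.131},
    {"tx":3.8,"ty":0.8},
    {"tx":3.8,"ty":0.8},
    {"tx":3.8,"ty":0.8},
    {"tx":3.8,"ty":0.8},
    {"tx":3.8,"ty":0.8},
    {"tx":3.8,"ty":0.8}
  ]
}}

```text
validation failed for argument at $.ro...
```

```bash
cat > st.py <<'E'
from fit import *
o=env.observe(); p=np.array(o['position']);T=np.array(o['tool_rot'])
l=R.T@(p[:2]-t)
tip=p[2]-env.tcp_to_tips
a=np.degrees(np.arctan2(T[1,0],T[0,0]))
print('t',o['time_s'],'local mm',l*1e3,'tipz',tip*1e3,'tipsoff',env.tcp_to_tips,'toolx yaw',a,'want',np.degrees(th)+90,'grip',o['grip_width'],'F loc',np.round(R.T@o['ft_force'][:2],2),round(o['ft_force'][2],2),'tilt',T[:,2])
E
python3 st.py
```

```text
t 0.1 local mm [-176.49659907 -555.78123299] tipz 197.37356645955012 tipsoff 0.011 toolx yaw 18.61375200043664 want 63.63940748490293 grip 0.08503601000439487 F loc [0.78 1.19] 0.32 tilt [-1.45036865e-04  1.29430371e-03 -9.99999152e-01]
```

Emit:
{"method": "carry_out", "body": {
  "jaw": 1,
  "squeeze": 20,
  "rows": [
    {"tx":0,"ty":0,"tz":-1,"yaw":-0.13},
    {"tx":0,"ty":0,"tz":-1,"yaw":-0.13},
    {"tx":0,"ty":0,"tz":-1,"yaw":-0.13},
    {"tx":0,"ty":0,"tz":-1,"yaw":-0.13},
    {"tx":0,"ty":0,"tz":0,"yaw":-0.13},
    {"tx":0,"ty":0,"tz":0,"yaw":-0.13}
  ]
}}

```text
time_s: 0.7
position: [0.1754, -0.5199, 0.2474]
tool_rot: [[0.423, 0.906, -0.001], [0.906, -0.423, 0.008], [0.007, -0.004, -1.0]]
ft_force: [0.2, 0.3, -0.3]
grip_width: 0.0002
```

```bash
python3 st.py
```

```text
t 0.7 local mm [-177.10096068 -554.86791314] tipz 236.41208871233422 tipsoff 0.011 toolx yaw 64.96251531037669 want 63.63940748490293 grip 0.00023624775348593017 F loc [0.   0.37] -0.3 tilt [-8.18714096e-04  7.62604315e-03 -9.99970586e-01]
```

Emit:
{"method": "carry_out", "body": {
  "rows": [
    {"tx":4,"ty":0.8,"tz":0,"yaw":0.02},
    {"tx":4,"ty":0.8,"tz":0,"yaw":0},
    {"tx":4,"ty":0.8,"tz":0,"yaw":0},
    {"tx":4,"ty":0.8,"tz":0,"yaw":0},
    {"tx":4,"ty":0.8,"tz":0,"yaw":0},
    {"tx":4,"ty":0.8,"tz":0,"yaw":0},
    {"tx":4,"ty":0.8,"tz":0,"yaw":0},
    {"tx":4,"ty":0.8,"tz":0,"yaw":0},
    {"tx":4,"ty":0.8,"tz":0,"yaw":0},
    {"tx":4,"ty":0.8,"tz":0,"yaw":0},
    {"tx":4,"ty":0.8,"tz":0,"yaw":0},
    {"tx":4,"ty":0.8,"tz":0,"yaw":0}
  ]
}}

```text
time_s: 1.9
position: [0.4784, -0.1171, 0.2471]
tool_rot: [[0.445, 0.895, -0.005], [0.895, -0.445, 0.014], [0.01, -0.01, -1.0]]
ft_force: [-0.2, -0.7, 0.6]
grip_width: -0.0005
```

```bash
python3 st.py
```

```text
t 1.9 local mm [-84.38139299 -59.38534374] tipz 236.05281902275206 tipsoff 0.011 toolx yaw 63.57190195940727 want 63.63940748490293 grip -0.00048195055418681355 F loc [ 0.15 -0.7 ] 0.59 tilt [-0.00452099  0.01394263 -0.99989258]
```

Emit:
{"method": "carry_out", "body": {
  "rows": [
    {"tx":4,"ty":1,"tz":0,"yaw":0},
    {"tx":4,"ty":1,"tz":0,"yaw":0},
    {"tx":4,"ty":1,"tz":0,"yaw":0},
    {"tx":4,"ty":1,"tz":0,"yaw":0},
    {"tx":4,"ty":1,"tz":0,"yaw":0},
    {"tx":0,"ty":0,"tz":4,"yaw":0},
    {"tx":0,"ty":0,"tz":4,"yaw":0},
    {"tx":0,"ty":0,"tz":2,"yaw":0},
    {"tx":0,"ty":0,"tz":0,"yaw":0}
  ]
}}

```text
time_s: 2.8
position: [0.6181, 0.0554, 0.1422]
tool_rot: [[0.438, 0.899, -0.007], [0.899, -0.438, 0.015], [0.01, -0.013, -1.0]]
ft_force: [-0.9, -0.3, 0.1]
grip_width: 0.0001
```

```bash
python3 st.py; python3 - <<'E'
from h import *
b=save('side','d3.png')[120:270,190:360];cv2.imwrite('pics/d3.png',cv2.resize(b,None,fx=4,fy=4,interpolation=cv2.INTER_CUBIC))
E
```

```text
t 2.8 local mm [-35.79166848 157.1352694 ] tipz 131.21626726653147 tipsoff 0.011 toolx yaw 64.02614339784952 want 63.63940748490293 grip 5.3561751443119146e-05 F loc [-0.64 -0.69] 0.11 tilt [-0.0068626   0.0149013  -0.99986542]
```

View pics/d3.png

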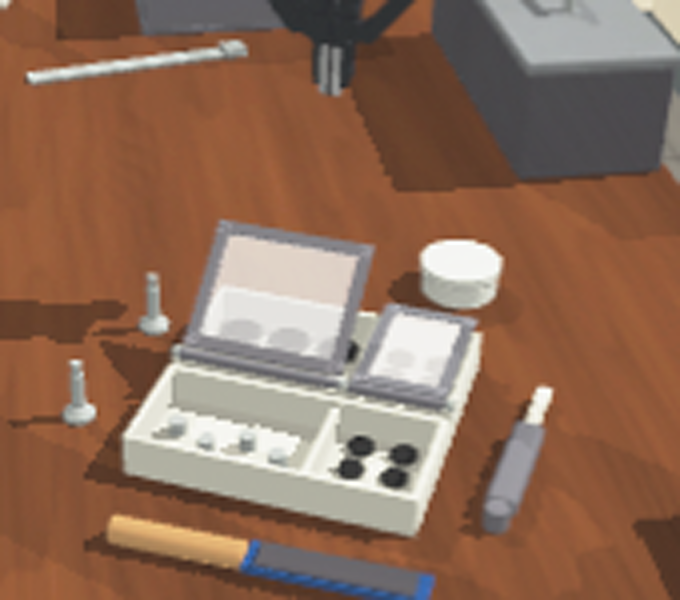

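Emit:
{"method": "carry_out", "body": {
  "rows": [
    {"tx":0,"ty":0,"tz":3,"yaw":0},
    {"tx":0,"ty":0,"tz":3,"yaw":0},
    {"tx":-2,"ty":0,"tz":0,"yaw":0},
    {"tx":-2,"ty":0,"tz":0,"yaw":0},
    {"tx":-1,"ty":0,"tz":0,"yaw":0},
    {"tx":0,"ty":0,"tz":0,"yaw":0}
  ]
}}

```text
time_s: 3.45
position: [0.6009, 0.0088, 0.0902]
tool_rot: [[0.438, 0.899, 0.01], [0.899, -0.438, 0.013], [0.016, 0.004, -1.0]]
ft_force: [0.1, -0.2, 0.3]
grip_width: -0.0001
```

```bash
python3 st.py; python3 - <<'E'
from fit import *
p=np.array(env.observe()['position']);p[2]-=.011
uv=proj('side',p)
b=save('side','d4.png')[140:270,190:350];b=cv2.resize(b,None,fx=4.5,fy=4.5,interpolation=cv2.INTER_CUBIC)
cv2.circle(b,tuple(int(x) for x in ((uv-[190,140]+.5)*4.5)),3,(0,0,255),-1);cv2.imwrite('pics/d4.png',b)
E
```

```text
t 3.45 local mm [-30.52672055 107.75405622] tipz 79.24180677218182 tipsoff 0.011 toolx yaw 64.00565963308243 want 63.63940748490293 grip -0.0001148328803574796 F loc [ 0.13 -0.13] 0.34 tilt [ 0.01031399  0.01298774 -0.99986246]
```

View pics/d4.png

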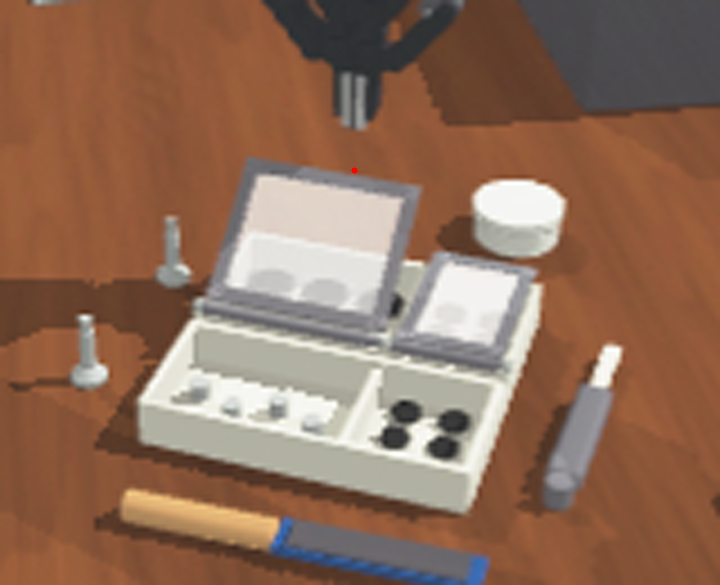

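The projected tip is at (354,170), but the tip I see is at (353,128), so they disagree by about 9 px. I'll check with the scene camera before contact.

```bash
python3 st.py; python3 - <<'E'
from fit import *
p=np.array(env.observe()['position']);print(p)
for dz in(0,.011):
    q=p.copy();q[2]-=dz;print(proj('side',q),proj('scene',q))
a=save('scene','s5.png');b=save('side','d5.png')
A=cv2.resize(a[130:250,150:290],None,fx=4,fy=4,interpolation=cv2.INTER_CUBIC);B=cv2.resize(b[140:260,190:250+30],None,fx=2,fy=4)
uv=proj('scene',q);cv2.circle(A,tuple(int(x) for x in ((uv-[150,130]+.5)*4)),3,(0,0,255),-1)
cv2.imwrite('pics/s5.png',A)
print(np.abs(b.astype(int)-cv2.imread('pics/raw_d4.png')).max())
E
```

```text
t 3.5 local mm [-30.43977403 108.36633501] tipz 79.34766728141341 tipsoff 0.011 toolx yaw 64.0311781698382 want 63.63940748490293 grip -0.00016033406984489046 F loc [0.77 0.7 ] 1.11 tilt [ 0.01088492  0.01303128 -0.99985584]
[0.60125422 0.00929138 0.09034767]
[268.43783843 173.95189545] [250.46311266 192.96463936]
[268.33283183 177.35099474] [250.41761392 196.13553041]
86
```

View pics/s5.png

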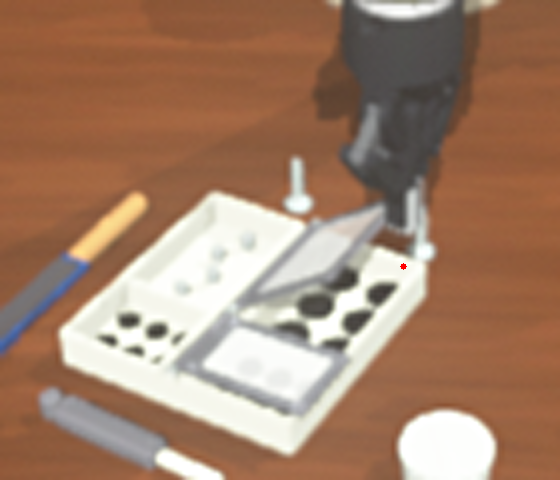

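```bash
python3 - <<'E'
from fit import *
p=np.array(env.observe()['position'])
x,e=tri('scene',(248.9,186.6),'side',(268.1,168.1));print(x,e,x-p)
# residual of case at z=0/29: bottom corners check, scene crop1 bottom corners
for uv in(S(465,468),S(148,343)): print(R.T@(onz('scene',*uv,0)[:2]-t))
for uv in(D(80,368),D(440,445)): print(R.T@(onz('side',*uv,0)[:2]-t))
a=cv2.imread('pics/raw_d5.png').astype(int);b=cv2.imread('pics/raw_d4.png').astype(int)
d=np.abs(a-b).max(2)>40;print(np.argwhere(d).min(0),np.argwhere(d).max(0),d.sum())
E
```

```text
[0.59932683 0.00507042 0.11097532] 0.001080848103467309 [-0.00178689 -0.00512848  0.02131463]
[0.09350324 0.09212379]
[ 0.09575025 -0.09399789]
[-0.09514293 -0.0949114 ]
[ 0.09264273 -0.09371962]
[25 30] [233 231] 37
```

```bash
python3 - <<'E'
from fit import *
P0=np.array([0.1755,-0.5209,0.2084])
for dz in(.03,0,-.011):
    print(dz,[ (proj(n,P0+[0,0,dz])*800/512).round(1) for n in('scene','side')])
p=np.array(env.observe()['position'])
w=save('wrist','w6.png')
pp=K('wrist')
for dz in (.02,0,-.011):
    uv=proj('wrist',p+[0,0,dz],pp); print(uv); cv2.circle(w,tuple(int(round(x)) for x in uv),3,(0,0,255) if dz<0 else (0,255,0),1)
s=cv2.resize(cv2.imread('pics/raw_s1.png')[20:100,40:140],None,fx=4,fy=4); d=cv2.resize(cv2.imread('pics/raw_d1.png')[230:330,0:100],None,fx=4,fy=4)
c=np.zeros((600,800,3),np.uint8); c[:300,:400]=cv2.resize(w,(400,300));c[:320,400:]=s;c[:][190*0+200-200:0]=0
c[300:600,:400]=d[80:380,:400]
cv2.imwrite('pics/w6.png',c)
E
```

```text
0.03 [array([154.6, 120.8]), array([ 52.3, 454. ])]
0 [array([157.9, 134.2]), array([ 62.2, 477.3])]
-0.011 [array([159.1, 139. ]), array([ 65.7, 485.5])]
[258.28688796 246.3477741 ]
[258.15913699 232.4019622 ]
[258.0998294  225.93008486]
```

View pics/w6.png

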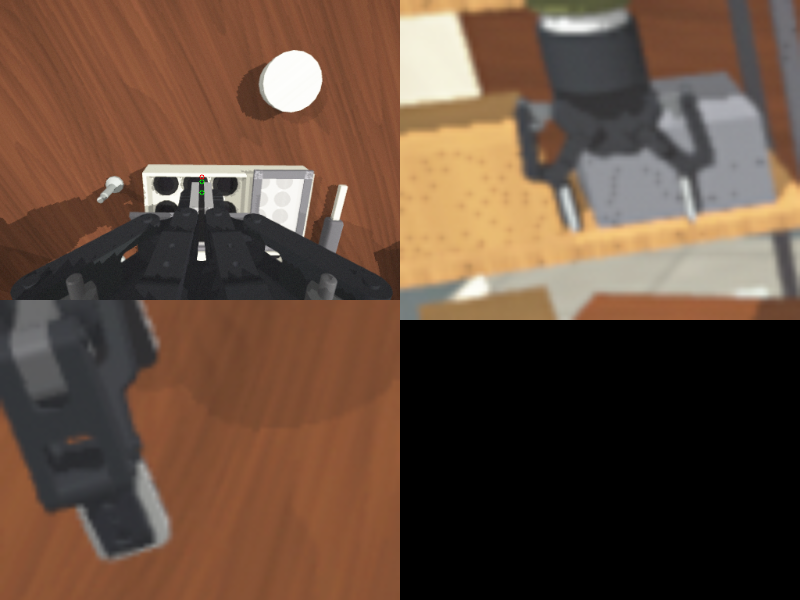

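All three cameras put the visible fingertips about 20 mm behind the reported TCP, not 11 mm ahead of it. In the wrist view, the near finger face (+11 mm) ends where a point at TCP +20 mm would appear. I'll lower so the push works under either reading (TCP z ≈ 0.05), then touch.

Emit:
{"method": "carry_out", "body": {
  "rows": [
    {"tx":0,"ty":-0.5,"tz":2,"yaw":0},
    {"tx":0,"ty":0,"tz":2,"yaw":0},
    {"tx":0,"ty":0,"tz":0,"yaw":0}
  ]
}}

```text
time_s: 3.95
position: [0.5982, 0.0149, 0.0494]
tool_rot: [[0.434, 0.901, 0.012], [0.901, -0.435, 0.013], [0.017, 0.005, -1.0]]
ft_force: [-0.3, -0.1, 0.7]
grip_width: -0.0004
```

```bash
python3 st.py; python3 - <<'E'
from fit import *
cv2.imwrite('pics/d7.png',cv2.resize(save('side','d7.png')[140:270,190:350],None,fx=4.5,fy=4.5,interpolation=cv2.INTER_CUBIC))
E
```

```text
t 3.95 local mm [-35.7215727  112.03992684] tipz 38.430413644611335 tipsoff 0.011 toolx yaw 64.24578855232694 want 63.63940748490293 grip -0.000417298615830359 F loc [-0.2 -0.2] 0.71 tilt [ 0.0123306   0.0131812  -0.99983709]
```

View pics/d7.png

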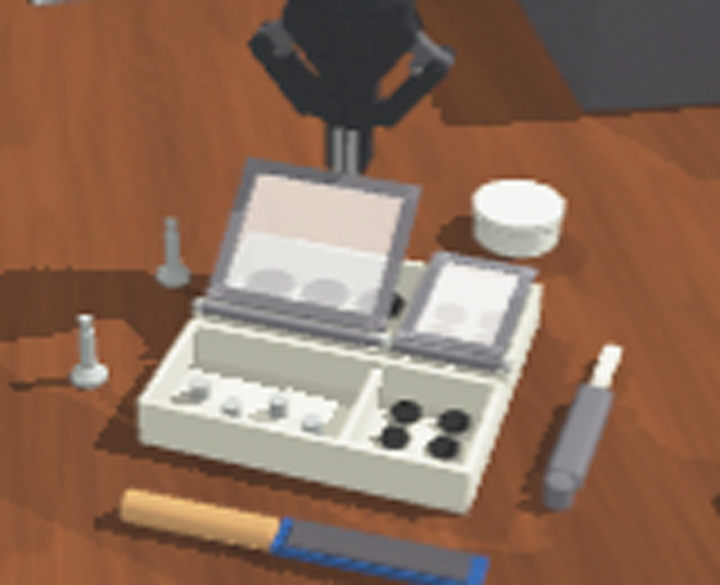

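Emit:
{"method": "carry_out", "body": {
  "rows": [
    {"tx":-1,"ty":0,"tz":0,"yaw":0.01},
    {"tx":-0.9,"ty":0,"tz":0,"yaw":0},
    {"tx":-0.55,"ty":0,"tz":-0.7,"yaw":0},
    {"tx":-0.7,"ty":0,"tz":-0.7,"yaw":0},
    {"tx":-0.75,"ty":0,"tz":-0.66,"yaw":0},
    {"tx":0,"ty":0,"tz":0,"yaw":0}
  ]
}}

```text
time_s: 4.6
position: [0.5817, -0.0236, 0.0767]
tool_rot: [[0.444, 0.896, 0.021], [0.896, -0.444, 0.012], [0.02, 0.014, -1.0]]
ft_force: [-0.1, -0.0, -0.3]
grip_width: -0.0003
```

```bash
cat >> st.py <<'E'
# leaf angle: frame-grey free edge found as changed pixels is left to the eye; save crops
import sys
if len(sys.argv)>1:
    a=save('side','x'+sys.argv[1]+'.png')[120:270,190:350];b=save('scene','y'+sys.argv[1]+'.png')[130:250,150:290]
    A=cv2.resize(a,(400,375),interpolation=cv2.INTER_CUBIC);B=cv2.resize(b,(400,343),interpolation=cv2.INTER_CUBIC)
    c=np.zeros((375,800,3),np.uint8);c[:,:400]=A;c[:343,400:]=B;cv2.imwrite('pics/v'+sys.argv[1]+'.png',c)
E
python3 st.py 8; python3 - <<'E'
from fit import *
# where did side picture change vs before contact, along leaf's left free corner
a=cv2.imread('pics/raw_d7.png').astype(int);b=cv2.imread('pics/raw_x8.png').astype(int)
d=np.abs(a-b).max(2)>40;d[:,:235]&=True
r=np.argwhere(d[165:220,205:330]);print(len(r),r.min(0)+[165,205],r.max(0)+[165,205])
E
```

```text
t 4.6 local mm [-33.33154271  70.17542021] tipz 65.70699822311856 tipsoff 0.011 toolx yaw 63.641223963936724 want 63.63940748490293 grip -0.0003361586521619291 F loc [-0.09 -0.08] -0.28 tilt [ 0.02103831  0.01180545 -0.99970897]
726 [165 205] [219 283]
```

View pics/v8.png

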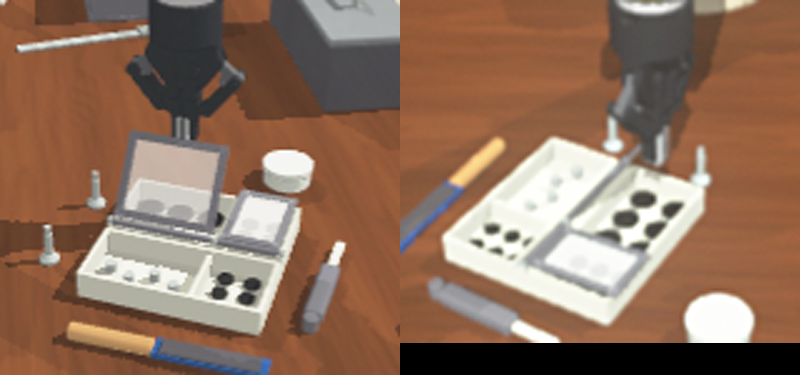

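The leaf has risen with the finger behind its free edge, and nothing else has moved. I'll continue along the arc to upright.

Emit:
{"method": "carry_out", "body": {
  "rows": [
    {"tx":-0.7,"ty":-0.1,"tz":-0.2,"yaw":0},
    {"tx":-0.7,"ty":-0.1,"tz":-0.2,"yaw":0},
    {"tx":-0.9,"ty":0,"tz":-0.35,"yaw":0},
    {"tx":-0.95,"ty":0,"tz":-0.25,"yaw":0},
    {"tx":-0.95,"ty":0,"tz":-0.1,"yaw":0},
    {"tx":-1,"ty":0,"tz":-0.05,"yaw":0},
    {"tx":-0.7,"ty":0,"tz":0,"yaw":0}
  ]
}}

```text
time_s: 5.4
position: [0.5511, -0.0786, 0.0864]
tool_rot: [[0.442, 0.897, 0.019], [0.897, -0.443, 0.013], [0.02, 0.012, -1.0]]
ft_force: [0.3, 0.2, 0.5]
grip_width: 0.0003
```

```bash
python3 st.py 9
```

```text
t 5.4 local mm [-36.35114038   7.35247825] tipz 75.40979555573882 tipsoff 0.011 toolx yaw 63.74187726549388 want 63.63940748490293 grip 0.0002768375637898982 F loc [0.16 0.32] 0.5 tilt [ 0.01920987  0.01259249 -0.99973617]
```

Emit:
{"method": "carry_out", "body": {
  "rows": [
    {"tx":-0.7,"ty":0,"tz":0.1,"yaw":0},
    {"tx":-0.7,"ty":0,"tz":0.2,"yaw":0},
    {"tx":-0.7,"ty":0,"tz":0.2,"yaw":0},
    {"tx":-0.7,"ty":0,"tz":0.3,"yaw":0},
    {"tx":-0.65,"ty":0,"tz":0.35,"yaw":0},
    {"tx":-0.65,"ty":0,"tz":0.4,"yaw":0},
    {"tx":-0.55,"ty":0,"tz":0.5,"yaw":0},
    {"tx":-0.55,"ty":0,"tz":0.5,"yaw":0},
    {"tx":0,"ty":0,"tz":0,"yaw":0}
  ]
}}

```text
time_s: 6.4
position: [0.5262, -0.1287, 0.0566]
tool_rot: [[0.443, 0.896, 0.017], [0.896, -0.443, 0.013], [0.02, 0.01, -1.0]]
ft_force: [0.8, 0.2, -0.0]
grip_width: 0.0001
```

```bash
python3 st.py 10
```

```text
t 6.4 local mm [-36.42343963 -48.5571408 ] tipz 45.591951082254056 tipsoff 0.011 toolx yaw 63.71352908532029 want 63.63940748490293 grip 8.568179156071102e-05 F loc [0.63 0.5 ] -0.05 tilt [ 0.01744879  0.01328612 -0.99975948]
```

View pics/v10.png

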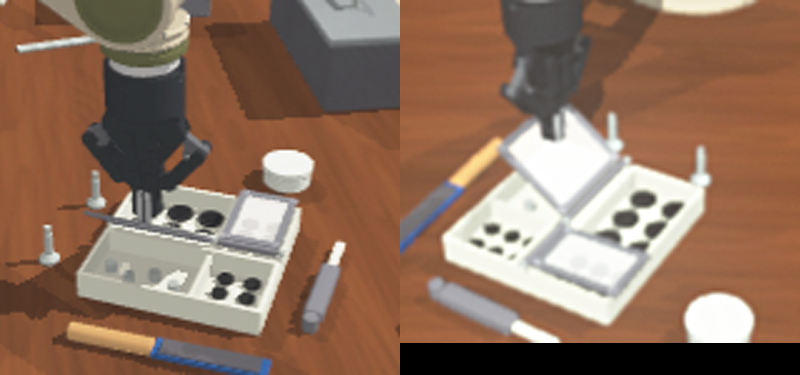

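The leaf is at about 2.5 rad with the fingertip on its face, as the geometry predicts. I'll keep going down along the arc.

Emit:
{"method": "carry_out", "body": {
  "rows": [
    {"tx":-0.35,"ty":0,"tz":0.5,"yaw":0},
    {"tx":-0.3,"ty":0,"tz":0.5,"yaw":0},
    {"tx":-0.25,"ty":0,"tz":0.5,"yaw":0},
    {"tx":-0.25,"ty":0,"tz":0.5,"yaw":0},
    {"tx":-0.15,"ty":0,"tz":0.4,"yaw":0},
    {"tx":-0.15,"ty":0,"tz":0.4,"yaw":0},
    {"tx":0,"ty":0,"tz":0,"yaw":0}
  ]
}}

```text
time_s: 7.2
position: [0.5207, -0.1415, 0.0266]
tool_rot: [[0.441, 0.897, 0.019], [0.897, -0.442, 0.013], [0.02, 0.011, -1.0]]
ft_force: [-0.5, 0.0, 0.1]
grip_width: -0.0002
```

```bash
python3 st.py
```

```text
t 7.2 local mm [-35.67919353 -62.52333709] tipz 15.60232918547087 tipsoff 0.011 toolx yaw 63.79550338367789 want 63.63940748490293 grip -0.00023720514543353898 F loc [-0.42 -0.19] 0.08 tilt [ 0.01887783  0.01278875 -0.99974   ]
```

There's still no reaction force, which confirms the short fingertip. I'll go down in small steps until it reaches the stop.

Emit:
{"method": "carry_out", "body": {
  "rows": [
    {"tx":-0.05,"ty":0,"tz":0.3,"yaw":0},
    {"tx":-0.05,"ty":0,"tz":0.3,"yaw":0},
    {"tx":0,"ty":0,"tz":0.2,"yaw":0},
    {"tx":0,"ty":0,"tz":0.2,"yaw":0}
  ]
}}

```text
time_s: 7.6
position: [0.5206, -0.1424, 0.0162]
tool_rot: [[0.441, 0.897, 0.02], [0.897, -0.442, 0.012], [0.02, 0.012, -1.0]]
ft_force: [0.4, -0.3, -0.5]
grip_width: -0.0
```

Emit:
{"method": "carry_out", "body": {
  "rows": [
    {"tx":0,"ty":0,"tz":0.15,"yaw":0},
    {"tx":0,"ty":0,"tz":0.15,"yaw":0}
  ]
}}

```text
time_s: 7.8
position: [0.5207, -0.1424, 0.0129]
tool_rot: [[0.441, 0.897, 0.02], [0.897, -0.441, 0.012], [0.02, 0.012, -1.0]]
ft_force: [-0.3, 0.0, -1.0]
grip_width: 0.0002
```

Emit:
{"method": "carry_out", "body": {
  "rows": [
    {"tx":0,"ty":0,"tz":0.15,"yaw":0},
    {"tx":0,"ty":0,"tz":0.15,"yaw":0}
  ]
}}

```text
time_s: 8.0
position: [0.521, -0.1425, 0.0111]
tool_rot: [[0.441, 0.897, 0.02], [0.897, -0.441, 0.011], [0.019, 0.013, -1.0]]
ft_force: [-7.1, 1.8, 25.5]
grip_width: -0.0004
```

Emit:
{"method": "carry_out", "body": {
  "rows": [
    {"tx":0,"ty":0,"tz":0.15,"yaw":0}
  ]
}}

```text
time_s: 8.1
position: [0.521, -0.1425, 0.0112]
tool_rot: [[0.44, 0.898, 0.021], [0.898, -0.441, 0.011], [0.019, 0.014, -1.0]]
ft_force: [-7.6, 2.4, 20.9]
grip_width: -0.0002
```

It reached the rigid stop at about 25 N, with TCP z 0.011 against 0.013 expected. Now I'll lift straight off and look.

Emit:
{"method": "carry_out", "body": {
  "rows": [
    {"tx":0,"ty":0,"tz":-0.5,"yaw":0},
    {"tx":0,"ty":0,"tz":-2,"yaw":0},
    {"tx":0,"ty":0,"tz":-4,"yaw":0},
    {"tx":0,"ty":0,"tz":-4,"yaw":0},
    {"tx":0,"ty":0,"tz":-4,"yaw":0},
    {"tx":-4,"ty":-1,"tz":-3,"yaw":0},
    {"tx":-4,"ty":-1,"tz":-2,"yaw":0},
    {"tx":-4,"ty":-1,"tz":0,"yaw":0},
    {"tx":-4,"ty":-1,"tz":0,"yaw":0},
    {"tx":-4,"ty":-1,"tz":0,"yaw":0},
    {"tx":-4,"ty":-1,"tz":0,"yaw":0},
    {"tx":0,"ty":0,"tz":0,"yaw":0}
  ]
}}

```text
time_s: 9.3
position: [0.3532, -0.3387, 0.2092]
tool_rot: [[0.436, 0.899, 0.023], [0.9, -0.437, 0.006], [0.016, 0.018, -1.0]]
ft_force: [0.8, 0.2, -0.5]
grip_width: 0.0002
```

```bash
python3 st.py; python3 - <<'E'
from fit import *
a=save('side','x11.png');b=save('scene','y11.png')
# predicted flat leaf outline (upper face z=.034) and a 0.1 rad lifted free edge, thin dots
W=lambda x,y,z:np.r_[R@[x,y]+t,z]
out=np.zeros((500,800,3),np.uint8)
for n,im,(u0,v0),k,ox in(('side',a,(200,160),2.86,0),('scene',b,(140,155),2.86,400)):
    c=cv2.resize(im[v0:v0+120,u0:u0+140],None,fx=k,fy=k,interpolation=cv2.INTER_CUBIC)
    out[:c.shape[0],ox:ox+c.shape[1]]=c[:,:400]
    for x in(-.091,.019):
      for ph,col in((np.pi,(0,0,255)),(np.pi-.1,(0,255,255))):
        p=(proj(n,W(x,.1*np.cos(ph),.034+.1*np.sin(ph)))-[u0,v0]+.5)*k
        cv2.circle(out,(int(p[0])+ox,int(p[1])),1,col,-1); print(n,x,ph,p)
cv2.imwrite('pics/v11.png',out)
# bystanders: compare start vs now outside the leaf's area, by colour masks' centroid
for n,f0,im in(('side','raw_d1.png',a),('scene','raw_s1.png',b)):
    d=np.abs(cv2.imread('pics/'+f0).astype(int)-im).max(2)>60
    m=cv2.connectedComponentsWithStats(d.astype(np.uint8))
    print(n,[r[:5].tolist() for r in m[2][1:] if r[4]>25])
E
```

```text
t 9.3 local mm [ -98.20061223 -313.60814786] tipz 198.18360929301545 tipsoff 0.011 toolx yaw 64.12173963447819 want 63.63940748490293 grip 0.00019179408329523523 F loc [0.66 0.58] -0.52 tilt [ 0.02308966  0.00647814 -0.99971241]
side -0.091 3.141592653589793 [ 61.06143117 199.04329886]
side -0.091 3.041592653589793 [ 60.84615651 189.55378138]
side 0.019 3.141592653589793 [181.98703604 224.7912825 ]
side 0.019 3.041592653589793 [182.40214797 215.15170064]
scene -0.091 3.141592653589793 [175.0912124   64.25341787]
scene -0.091 3.041592653589793 [174.81723653  56.9063481 ]
scene 0.019 3.141592653589793 [114.24185954 118.82640541]
scene 0.019 3.041592653589793 [113.59048008 111.2755596 ]
side [[0, 0, 51, 155, 5450], [59, 0, 68, 86, 2083], [124, 0, 68, 82, 3115], [94, 11, 30, 13, 214], [193, 66, 4, 11, 30], [16, 84, 13, 32, 261], [97, 90, 11, 25, 130], [143, 94, 34, 16, 223], [112, 111, 86, 102, 4251], [62, 132, 47, 17, 322], [77, 147, 25, 4, 29], [61, 149, 50, 24, 604], [35, 160, 22, 10, 60], [0, 164, 100, 151, 4138], [236, 175, 47, 34, 697], [76, 183, 33, 13, 243], [60, 192, 15, 16, 142], [244, 194, 33, 19, 243], [221, 211, 42, 28, 170], [232, 213, 37, 16, 337]]
scene [[56, 0, 45, 22, 627], [103, 0, 85, 38, 1492], [194, 0, 51, 49, 1557], [253, 0, 60, 140, 2765], [118, 17, 14, 5, 35], [75, 22, 22, 8, 107], [82, 26, 62, 69, 1318], [69, 46, 17, 32, 173], [236, 65, 21, 14, 215], [258, 77, 19, 30, 128], [136, 92, 8, 13, 60], [254, 94, 10, 11, 34], [238, 104, 10, 7, 40], [249, 106, 9, 5, 26], [287, 106, 17, 10, 94], [229, 111, 11, 14, 61], [263, 110, 15, 17, 90], [242, 119, 37, 25, 438], [180, 177, 22, 25, 79], [231, 178, 21, 20, 146], [207, 184, 19, 21, 58], [211, 197, 24, 10, 89]]
```

View pics/v11.png

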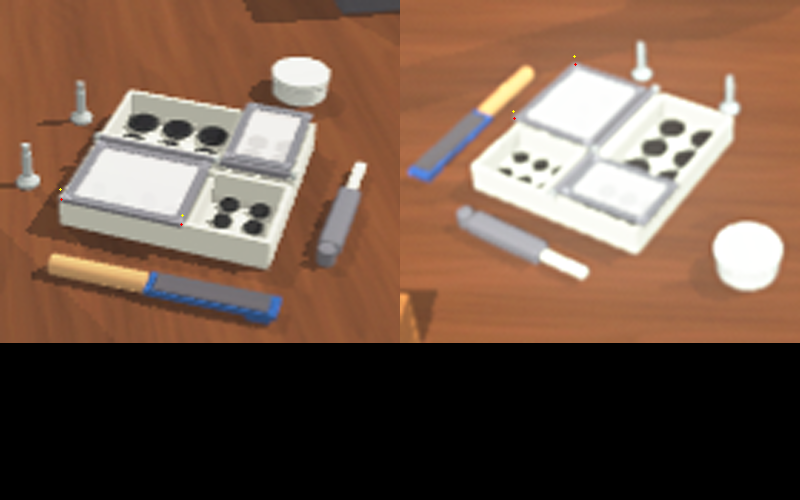

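The leaf lies flat on the -y tray. Its free corners meet the red (flat) marks in both views. The narrow leaf is shut and the bystanders are where they were.

```bash
python3 -c "
from rig import env
print(env.close_job())"
```

```text
the job is handed in; nothing more can be done
None
```

The wide leaf now lies flat on the other half of the case, the hand is clear of everything, and I've handed the job in at about 9.4 s. I pushed it with the shut fingertips: up from under its free edge, over upright, and down until it met its stop.

**Checks that agreed**
- **Stop:** the push down ended with a sudden reaction of about 25 N at TCP z 0.011 m, where I expected 0.013 m. That is below the 40 N limit.
- **Leaf:** in the last side and scene pictures, the leaf's free corners sit on the marks drawn for a fully flat leaf. The calibration is only good to about 2 mm, so a very small lift would not show.
- **Surroundings:** the narrow leaf is still shut. The last picture shows the stems, gauge, rasp and tin standing as before. Comparing start and end pictures showed changes only at the leaf, the arm and its shadows. I did not measure the bystanders' positions one by one.

**Check that disagreed:** the fingertips stood about 20 mm behind the reported TCP in all three cameras, not 11 mm ahead of it as `env.tcp_to_tips` says. I worked from the camera estimate, and the height at which the leaf met its stop bore it out.

The first move call was refused because its rows left out some fields. Nothing moved on that call.

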